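# Sort folding tilt brackets by flexing their hinges

## Robot

A 7-joint arm with a two-finger parallel gripper is mounted at the origin on the work surface. World frame = base frame: x ahead of the robot, y to its left, z up, the work surface at z = 0. Lengths are in m, angles in rad, forces in N, time in s.
With the tool pointing down it reaches from about 0.35 to 0.775 m from the base axis. Payload 3.1 kg.
Tool frame: the origin (TCP) lies midway between the tips of the shut fingers; the grasp point (between the pads) lies 19 mm behind it (r.grip_point_offset is the z of the grasp point in the tool frame, in m); z points along the fingers, y is the line along which they close (so a half turn about z gives the same grasp; the last joint's range is limited). The gripper opens to 85 mm and grips with 20 to 120 N. Pads are 22 mm wide; open, the fingers measure 114 mm over their backs; the gripper's body (76 mm by 85 mm) begins 54 mm behind the grasp point. The pads swing forward as they close: fully open they stand 13 mm farther back than shut.
Start: joints at [1.065, 0.311, 0.014, 1.512, -0.004, 1.319, -0.027], TCP at [0.246, -0.492, 0.231] pointing down, gripper open.
Joint ranges: [-2.7, 2.7], [-0.3, 1.91], [-1.27, 1.3], [0.12, 2.57], [-1.44, 4.58], [0.2, 2.03], [-3.05, 3.05]. Speed limits (rad/s): [2.79, 2.79, 3.14, 3.14, 3.14, 3.14, 3.14].

## Interface

Orientations are given as a 3x3 rotation matrix whose columns are the frame's x, y, z axes.
In Python, from cell import r, optics, close_job gives the robot as it stands.
- The arm moves only by the tool servo_tool, never from a script. Its arguments are lists of equal length, an entry for each row: "gripper": the gripper's target within -1 to 1 (fully open at 1, half-way at 0, shut at -1); "xyz": the shift along the world's x, y, z in cm, a list of three; "turn": the turn about the world's z in degrees. A call has 1 to 8 rows; each row is the pose to reach, as a shift and turn from the pose commanded when the call began; what a row does not reach only later rows make up. A row lasts 1/10 s, in which the tool goes at most 50 mm and 8.59 degrees, less where a joint would pass 70% of its speed; a pose out of reach is approached as far as the arm can. A call with a gripper value outside its range is refused whole. The fingers move at their own pace and stop on an object; the grip force is fixed at half the most. Time passes only in rows, so rows that repeat a pose let the fingers close. It gives the time, the measured TCP pose, the force, the opening and the grip force at its end, in the units of the state.
- r.read_state(): the state, without advancing time (a new reading comes with each control period).
- optics.camera(name): name is "scene" or "side" or "wrist"; returns (picture, depth): 480x640x3 uint8, blue, green, red; 480x640 float32, m along the optical axis (not along the pixel's ray), 0 where there is no reading.
- optics.camera_model(name): a dict with "vfov" (degrees; the focal length in pixels is half the picture's height over the tangent of half this angle, whatever the lens; pixels are square), "cx", "cy" (the principal point, pixels), "eye" and "orientation" of the camera in the world. Camera axes: x right, y up, looking along -z (the intrinsics and any distortion apply to the point x, -y, -z); pixel columns grow to the right and rows downward; lengths in m; the calibration is good to about 2 mm. The wrist camera is an equidistant fisheye: a pixel r from the principal point sees the ray r / f radians off the axis. A picture is of the moment at which its call begins: read the wrist's pose just before it. camera_model takes no time and is no camera call; for the wrist camera it gives the pose at the moment of the call.
- close_job(): hands the job in; it is judged then, once.
The state is a dict: "clock": time; "qpos": joint angles; "joint_velocities": joint speeds; "tau": joint torques, N m; "position": TCP position; "ee_rot": TCP orientation; "contact_force": force on the tool from outside, world axes, zero at the start; "moment": the same for the moment, N m; "width": opening from 0.0 (shut) to 1.0 (fully open); "gripper_force": force on a finger pad.
Only numpy, scipy, OpenCV 4.12 (cv2) and the standard library are available. Lean on these libraries where they do the work, as an engineer would, in place of code of your own. Each camera call takes 0.05 s, during which the arm holds its last target. There are 200 camera calls.

## Task

Try the hinge of each of the three returned tilt brackets by pressing its raised leaf down until it folds flat or stops dead. Put those that fold flat, left folded, in the blue stock tray, and those that are seized, with the slack in the hinge pressed down, in the red repair tray: each lying flat on the tray floor, block up, set down and not dropped. Leave the other things on the table where they are.

Things in the scene. Friction and masses are not known exactly. Their poses are not given: they have to be found in the camera images.
- bracket_a: Tilt bracket A, one of three alike, loose, 0.4 kg. Steel base plate 170 x 50 x 8 mm lying flat; origin: middle of its underside, x along it, z up. Yellow block to grip stands on it at x = -30 mm: 36 mm along x, 20 mm across y, top 60 mm above the underside. A leaf hinged beyond the block starts partly raised, free end at +x. Looks do not show if the hinge is free or seized.
- leaf_a (a joint): Angle of bracket A's leaf, rad: -0.4 folded flat on the plate, 0 raised 0.4 rad above it, grows as raised; starts at -0.02 to 0.1. Hinge: y axis at bracket x = -5 mm, z = 12 mm. A free leaf folds to -0.4 under about 2 N on its pad and stays where left; a seized one gives 0.1 rad or more of slack under 3 N, then stops dead, still well raised, and stays there.
- pad_a (a point): Top of the round black pad (32 mm wide), the place to press, on bracket A's leaf, 60 mm from the hinge. The aluminium leaf is 46 mm wide, 6 mm thick and ends 85 mm from the hinge; folded flat its top is 15 mm above the bracket's underside.
- bracket_b: Tilt bracket B, one of three alike, loose, 0.4 kg. Steel base plate 170 x 50 x 8 mm lying flat; origin: middle of its underside, x along it, z up. Yellow block to grip stands on it at x = -30 mm: 36 mm along x, 20 mm across y, top 60 mm above the underside. A leaf hinged beyond the block starts partly raised, free end at +x. Looks do not show if the hinge is free or seized.
- leaf_b (a joint): Angle of bracket B's leaf, rad: -0.4 folded flat on the plate, 0 raised 0.4 rad above it, grows as raised; starts at -0.02 to 0.1. Hinge: y axis at bracket x = -5 mm, z = 12 mm. A free leaf folds to -0.4 under about 2 N on its pad and stays where left; a seized one gives 0.1 rad or more of slack under 3 N, then stops dead, still well raised, and stays there.
- pad_b (a point): Top of the round black pad (32 mm wide), the place to press, on bracket B's leaf, 60 mm from the hinge. The aluminium leaf is 46 mm wide, 6 mm thick and ends 85 mm from the hinge; folded flat its top is 15 mm above the bracket's underside.
- bracket_c: Tilt bracket C, one of three alike, loose, 0.4 kg. Steel base plate 170 x 50 x 8 mm lying flat; origin: middle of its underside, x along it, z up. Yellow block to grip stands on it at x = -30 mm: 36 mm along x, 20 mm across y, top 60 mm above the underside. A leaf hinged beyond the block starts partly raised, free end at +x. Looks do not show if the hinge is free or seized.
- leaf_c (a joint): Angle of bracket C's leaf, rad: -0.4 folded flat on the plate, 0 raised 0.4 rad above it, grows as raised; starts at -0.02 to 0.1. Hinge: y axis at bracket x = -5 mm, z = 12 mm. A free leaf folds to -0.4 under about 2 N on its pad and stays where left; a seized one gives 0.1 rad or more of slack under 3 N, then stops dead, still well raised, and stays there.
- pad_c (a point): Top of the round black pad (32 mm wide), the place to press, on bracket C's leaf, 60 mm from the hinge. The aluminium leaf is 46 mm wide, 6 mm thick and ends 85 mm from the hinge; folded flat its top is 15 mm above the bracket's underside.
- tray_repair: The repair tray, for seized brackets (red): shallow open red plastic tray, 240 mm (its x) x 270 mm (its y), fixed, walls 25 mm high and 4 mm thick, floor 4 mm thick; room for two or three brackets side by side lying along its x. Origin at the centre of its underside, z up.
- tray_stock: The stock tray, for free brackets (blue): shallow open blue plastic tray, 240 mm (its x) x 270 mm (its y), fixed, walls 25 mm high and 4 mm thick, floor 4 mm thick; room for two or three brackets side by side lying along its x. Origin at the centre of its underside, z up.
- tape_roll: Bystander, to be left alone: black tape roll, 100 mm wide, 48 mm high, loose, standing or lying on the table; origin on its underside.
- lens: Bystander, to be left alone: black camera lens, 73 mm wide, 85 mm high, loose, standing or lying on the table; origin on its underside.
- plant_pot: Bystander, to be left alone: white plant pot with leaves, 90 mm wide, about 125 mm high, loose, standing or lying on the table; origin on its underside.
- battery: Bystander, to be left alone: black camera battery, 70 x 40 x 20 mm, loose, standing or lying on the table; origin on its underside.
- screwdriver: Bystander, to be left alone: yellow screwdriver, 160 mm long, loose, standing or lying on the table; origin on its underside.
- mouse: Bystander, to be left alone: white computer mouse, 100 x 58 x 28 mm, loose, standing or lying on the table; origin on its underside.
Things that resemble listed ones, but are neither listed nor needed, are in the scene too. Leave any green look-alike of the bracket_c alone.

How it is judged:
At the end, for the whole second after the job is handed in: Each bracket lies either in the blue stock tray, leaf under -0.28 rad, or in the red repair tray, leaf -0.2 to -0.035 rad; both free ones (two leaves) folded. Each: origin within 110 (x), 125 (y) mm of tray centre, under 11 mm above its underside, tilt under 0.08 rad, still, not touched by fingers (((x of bracket_a in the frame of tray_stock between -0.11 and 0.11 m and y of bracket_a in the frame of tray_stock between -0.125 and 0.125 m and z of bracket_a in the frame of tray_stock below 0.011 m and angle between bracket_a's own z axis and vertical below 0.08 rad and linear speed of bracket_a below 0.03 m/s and contact force between the fingers and bracket_a below 0.2 N and value of joint leaf_a below -0.28 rad) or (x of bracket_a in the frame of tray_repair between -0.11 and 0.11 m and y of bracket_a in the frame of tray_repair between -0.125 and 0.125 m and z of bracket_a in the frame of tray_repair below 0.011 m and angle between bracket_a's own z axis and vertical below 0.08 rad and linear speed of bracket_a below 0.03 m/s and contact force between the fingers and bracket_a below 0.2 N and value of joint leaf_a between -0.2 and -0.035 rad)) and ((x of bracket_b in the frame of tray_stock between -0.11 and 0.11 m and y of bracket_b in the frame of tray_stock between -0.125 and 0.125 m and z of bracket_b in the frame of tray_stock below 0.011 m and angle between bracket_b's own z axis and vertical below 0.08 rad and linear speed of bracket_b below 0.03 m/s and contact force between the fingers and bracket_b below 0.2 N and value of joint leaf_b below -0.28 rad) or (x of bracket_b in the frame of tray_repair between -0.11 and 0.11 m and y of bracket_b in the frame of tray_repair between -0.125 and 0.125 m and z of bracket_b in the frame of tray_repair below 0.011 m and angle between bracket_b's own z axis and vertical below 0.08 rad and linear speed of bracket_b below 0.03 m/s and contact force between the fingers and bracket_b below 0.2 N and value of joint leaf_b between -0.2 and -0.035 rad)) and ((x of bracket_c in the frame of tray_stock between -0.11 and 0.11 m and y of bracket_c in the frame of tray_stock between -0.125 and 0.125 m and z of bracket_c in the frame of tray_stock below 0.011 m and angle between bracket_c's own z axis and vertical below 0.08 rad and linear speed of bracket_c below 0.03 m/s and contact force between the fingers and bracket_c below 0.2 N and value of joint leaf_c below -0.28 rad) or (x of bracket_c in the frame of tray_repair between -0.11 and 0.11 m and y of bracket_c in the frame of tray_repair between -0.125 and 0.125 m and z of bracket_c in the frame of tray_repair below 0.011 m and angle between bracket_c's own z axis and vertical below 0.08 rad and linear speed of bracket_c below 0.03 m/s and contact force between the fingers and bracket_c below 0.2 N and value of joint leaf_c between -0.2 and -0.035 rad)) and (value of joint each of leaf_a, leaf_b below -0.28 rad or value of joint each of leaf_a, leaf_c below -0.28 rad or value of joint each of leaf_b, leaf_c below -0.28 rad)).
It fails at once if a bracket was dropped or thrown: it moved faster than 0.7 m/s while not held (a fall of about 25 mm) ((linear speed of bracket_a above 0.7 m/s and contact force between the fingers and bracket_a below 0.3 N) or (linear speed of bracket_b above 0.7 m/s and contact force between the fingers and bracket_b below 0.3 N) or (linear speed of bracket_c above 0.7 m/s and contact force between the fingers and bracket_c below 0.3 N)).
It fails at once if one of the other loose things on the table was moved by more than 40 mm (distance of any of tape_roll, lens, plant_pot, battery, screwdriver, mouse from where it was at the start of the episode above 0.04 m).
It also fails if it takes over 72 s, if anything falls off the work surface, if the arm or the gripper's body presses on something with over 40 N, if the wrist force passes 120 N, or if a joint passes its speed limit or range.

## Working session

There is one attempt and no reset: what is moved stays moved. The work goes in short steps, Python scripts to look and compute and a tool call to move; the robot and the scene stay as the last step left them, time stands still between calls to the robot, and variables do not carry over. Pictures are saved under pics/ and viewed, at most 10 in all, crops included, and the job is handed in when it is done.

Besides the shell and the picture viewer there is one more tool, called after ">>>" as name(argument=value, ...), one argument or row to a line, values as JSON. servo_tool: Moves the arm, as the interface text tells. Its arguments: {"type":"object","properties":{"gripper":{"type":"array"},"xyz":{"type":"array"},"turn":{"type":"array"}},"required":["gripper","xyz","turn"]}

```bash
mkdir -p pics; ls; cat > h.py <<'E'
import numpy as np, cv2
from cell import r, optics, close_job
def pts(name):
    m=optics.camera_model(name); im,d=optics.camera(name)
    f=240/np.tan(np.radians(m['vfov'])/2); v,u=np.mgrid[:480,:640]
    x=(u-m['cx'])/f; y=(v-m['cy'])/f
    P=np.stack([x*d,-y*d,-d],-1)@np.array(m['orientation']).T+np.array(m['eye'])
    P[d==0]=np.nan
    return im,d,P,m
E
python3 - <<'E'
from h import *
for n in ['scene','side']:
    im,d,P,m=pts(n); cv2.imwrite(f'pics/{n}.png',im); np.savez(f'{n}.npz',im=im,P=P)
    print(n,{k:np.round(v,3).tolist() if k!='name' else v for k,v in m.items() if not isinstance(v,str)},(d>0).mean())
s=r.read_state();print(s['clock'],s['position'],s['ee_rot'],s['contact_force'],s['width'])
E
```

```text
pics
scene {'vfov': 46.793, 'cx': 309.952, 'cy': 239.413, 'eye': [1.269, 0.782, 0.801], 'orientation': [[-0.697, -0.417, 0.584], [0.717, -0.378, 0.585], [-0.023, 0.827, 0.562]]} 0.9532421875
side {'vfov': 48.078, 'cx': 329.9, 'cy': 233.66, 'eye': [0.387, 0.828, 0.614], 'orientation': [[-0.989, 0.07, -0.132], [-0.149, -0.541, 0.828], [-0.014, 0.838, 0.546]]} 0.9959830729166667
0.1 [ 0.2457446  -0.49133011  0.23033242] [[ 8.94338065e-01  4.47390568e-01 -1.05110634e-03]
 [ 4.47391786e-01 -8.94336209e-01  1.82635219e-03]
 [-1.22949717e-04 -2.10363263e-03 -9.99997780e-01]] [ 0.84242944  0.13883146 -1.4789292 ] 0.9997839910300819
```

View pics/scene.png

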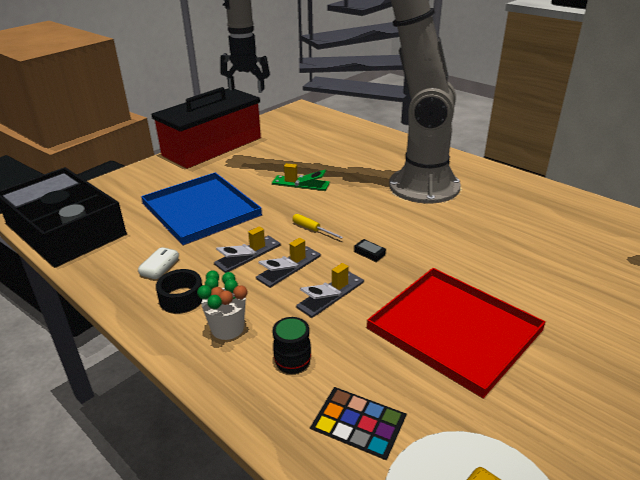

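View pics/side.png

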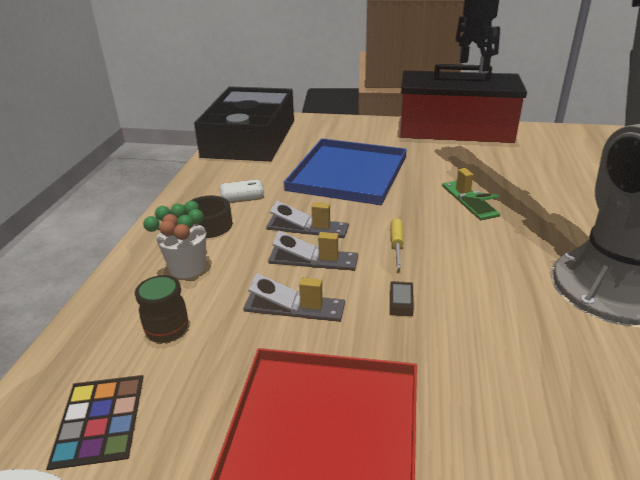

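The scene view shows the grey-plated brackets with yellow blocks at about (257,238), (297,250) and (340,276). There is a green-plated look-alike at (300,178), and the yellow screwdriver lies at (315,228). The grey plates fit the description, so the green one is excluded. Next I'll measure positions and make one enlarged crop to confirm.

```bash
python3 - <<'E'
from h import *
for n in ['side','scene']:
    z=np.load(n+'.npz'); im=z['im'];P=z['P']
    hsv=cv2.cvtColor(im,cv2.COLOR_BGR2HSV); H,S,V=[hsv[...,i].astype(int) for i in range(3)]
    print(n)
    # yellow blocks, table region
    m=((H>15)&(H<28)&(S>180)&(P[...,2]>.02)&(P[...,2]<.075)&(P[...,0]>.2)&(P[...,0]<.9)).astype(np.uint8)
    k,l,st,c=cv2.connectedComponentsWithStats(m)
    for i in range(1,k):
        if st[i,4]<60: continue
        Q=P[l==i]; T=Q[Q[:,2]>np.nanmax(Q[:,2])-.005]
        rc=cv2.minAreaRect((T[:,:2]*1000).astype(np.float32))
        print('blk',c[i].round(),'zmax',np.nanpercentile(Q[:,2],98).round(4),'top',np.round(rc[0],1),np.round(rc[1],1),round(rc[2],1))
    # plate+leaf points: grey low-sat, z>4mm, in region
    m=((S<70)&(P[...,2]>.004)&(P[...,2]<.075)&(P[...,0]>.35)&(P[...,0]<.75)&(P[...,1]>-.3)&(P[...,1]<.15)).astype(np.uint8)
    k,l,st,c=cv2.connectedComponentsWithStats(m)
    for i in range(1,k):
        if st[i,4]<300: continue
        Q=P[l==i]; B=Q[Q[:,2]<.014]
        if len(B)<30: continue
        rc=cv2.minAreaRect((B[:,:2]*1000).astype(np.float32))
        print('plate',c[i].round(),len(B),'z',np.median(B[:,2]).round(4),np.round(rc[0],1),np.round(rc[1],1),round(rc[2],1))
        D=(l==i)&(V<60)&(P[...,2]>.025)
        if D.sum()>20: print('   pad',D.sum(),np.median(P[D],0).round(4), 'leaf maxz',np.percentile(Q[:,2],99).round(4))
    for nm,mm in [('red',((H<5)|(H>175))&(S>200)),('blue',(H>105)&(H<125)&(S>180))]:
        m=(mm&(P[...,2]>-.01)&(P[...,2]<.05)&(P[...,0]>.2)&(P[...,0]<.95)).astype(np.uint8)
        k,l,st,c=cv2.connectedComponentsWithStats(m); i=1+np.argmax(st[1:,4]); Q=P[l==i]; Q=Q[Q[:,2]>.018]
        rc=cv2.minAreaRect((Q[:,:2]*1000).astype(np.float32)); print(nm,np.round(rc[0],1),np.round(rc[1],1),round(rc[2],1),Q[:,2].max().round(3))
    # bystander heights: generic clusters
    m=((P[...,2]>.012)&(P[...,2]<.2)&(P[...,0]>.3)&(P[...,0]<.9)&(abs(P[...,1])<.6)).astype(np.uint8)
    k,l,st,c=cv2.connectedComponentsWithStats(m)
    for i in range(1,k):
        if st[i,4]>80:
            Q=P[l==i]; print('obj',c[i].round(),np.percentile(Q,2,0).round(3),np.percentile(Q,98,0).round(3))
im=np.load('side.npz')['im'][180:340,220:420]; cv2.imwrite('pics/crop.png',cv2.resize(im,None,fx=4,fy=3.75/1,interpolation=cv2.INTER_CUBIC)[:600,:800])
E
```

```text
side
plate [303. 240.] 1621 z 0.0084 [571.8 -63.9] [173.4 214.6] 15.9
plate [293. 295.] 375 z 0.0087 [522.2 130.4] [39.1 88.8] 90.0Traceback (most recent call last):
  File "<stdin>", line 27, in <module>
    return _wrapfunc(a, 'argmax', axis=axis, out=out, **kwds)
    return bound(*args, **kwds)
ValueError: attempt to get argmax of an empty sequence
```

```bash
python3 - <<'E'
from h import *
for n,px in [('side',[(321,215),(312,293),(330,420),(350,170),(307,166+60),(290,237),(266,286),(300,310),(200,300),(403,300)]),('scene',[(340,276),(460,330),(200,205),(330,295)])]:
    z=np.load(n+'.npz'); hsv=cv2.cvtColor(z['im'],cv2.COLOR_BGR2HSV)
    for u,v in px: print(n,u,v,hsv[v,u],z['P'][v,u].round(4))
E
```

```text
side 321 215 [ 20 136 103] [ 0.5551 -0.1081  0.0409]
side 312 293 [ 20 142 108] [0.5283 0.1458 0.0435]
side 330 420 [  1 184 182] [0.466  0.3624 0.0054]
side 350 170 [110 156 155] [ 0.5286 -0.3939  0.0049]
side 307 226 [143   6 161] [ 0.5833 -0.0972  0.0186]
side 290 237 [13 22 80] [ 0.6022 -0.0226  0.0385]
side 266 286 [17 53 67] [0.61   0.1346 0.0408]
side 300 310 [168  13  97] [0.5498 0.1484 0.0061]
side 200 300 [ 17  87 188] [0.7314 0.1404 0.0012]
side 403 300 [ 23   8 127] [0.3777 0.1175 0.0215]
scene 340 276 [ 22 255  92] [0.54   0.1424 0.0431]
scene 460 330 [  1 255 200] [0.4704 0.4085 0.0037]
scene 200 205 [107 244 167] [ 0.5214 -0.4078 -0.0013]
scene 330 295 [132  16  82] [0.5903 0.1584 0.0286]
```

```bash
cat > m.py <<'E'
from h import *
def blocks(n,im,P,zlo=.02,zhi=.1):
    hsv=cv2.cvtColor(im,cv2.COLOR_BGR2HSV); H,S,V=[hsv[...,i].astype(int) for i in range(3)]
    ys=110 if n=='side' else 180
    m=((H>15)&(H<28)&(S>ys)&(P[...,2]>zlo)&(P[...,2]<zhi)&(P[...,0]>.2)&(P[...,0]<.9)).astype(np.uint8)
    k,l,st,c=cv2.connectedComponentsWithStats(m)
    for i in range(1,k):
        if st[i,4]<60: continue
        Q=P[l==i]; T=Q[Q[:,2]>np.percentile(Q[:,2],98)-.004]
        rc=cv2.minAreaRect((T[:,:2]*1000).astype(np.float32))
        print('blk',c[i].round(),'zmax',np.nanpercentile(Q[:,2],98).round(4),'top',len(T),np.round(rc[0],1),np.round(rc[1],1),round(rc[2],1),'all',Q.min(0).round(3),Q.max(0).round(3))
E
python3 - <<'E'
from m import *
for n in ['side','scene']:
    z=np.load(n+'.npz'); im=z['im'];P=z['P']
    hsv=cv2.cvtColor(im,cv2.COLOR_BGR2HSV); H,S,V=[hsv[...,i].astype(int) for i in range(3)]
    print(n); blocks(n,im,P)
    for y0,y1 in [(-.15,-.06),(-.06,.06),(.08,.2)]:
        W=(P[...,0]>.45)&(P[...,0]<.7)&(P[...,1]>y0)&(P[...,1]<y1)
        B=P[W&(S<60)&(P[...,2]>.004)&(P[...,2]<.012)]
        rc=cv2.minAreaRect((B[:,:2]*1000).astype(np.float32))
        print('plate',len(B),np.median(B[:,2]).round(4),np.round(rc[0],1),np.round(rc[1],1),round(rc[2],1))
        D=W&(S<70)&(P[...,2]>.025)&(P[...,2]<.06)
        Q=P[D&(V<(95 if n=='side' else 60))]
        print('  pad',len(Q),np.median(Q,0).round(4) if len(Q) else '','leaf top',np.percentile(P[D],98,axis=0).round(4))
    a=150 if n=='side' else 200
    for nm,mm in [('red',((H<5)|(H>175))&(S>a)),('blue',(H>100)&(H<125)&(S>a-20))]:
        Q=P[mm&(P[...,2]>.017)&(P[...,2]<.035)&(P[...,0]>.2)&(P[...,0]<.95)&(abs(P[...,1])<.65)]
        rc=cv2.minAreaRect((Q[:,:2]*1000).astype(np.float32)); print(nm,len(Q),np.round(rc[0],1),np.round(rc[1],1),round(rc[2],1))
    m=((P[...,2]>.014)&(P[...,2]<.2)&(P[...,0]>.3)&(P[...,0]<.9)&(abs(P[...,1])<.6)).astype(np.uint8)
    k,l,st,c=cv2.connectedComponentsWithStats(m)
    for i in range(1,k):
        if st[i,4]>100:
            Q=P[l==i]; print('obj',c[i].round(),np.percentile(Q,2,0).round(3),np.percentile(Q,98,0).round(3))
im=np.load('side.npz')['im'][180:330,220:420]; cv2.imwrite('pics/crop.png',cv2.resize(im,None,fx=4,fy=4,interpolation=cv2.INTER_CUBIC))
E
```

```text
side
blk [464. 179.] zmax 0.0619 top 75 [ 256.2 -308.2] [21.5 41.8] 31.0 all [ 0.239 -0.329  0.02 ] [ 0.271 -0.284  0.064]
blk [321. 213.] zmax 0.0619 top 96 [ 557.8 -116.9] [24.2 34.6] 89.1 all [ 0.54  -0.129  0.02 ] [ 0.575 -0.102  0.063]
blk [396. 230.] zmax 0.0275 top 148 [ 398.9 -103.5] [18.5 78.7] 3.1 all [ 0.387 -0.143  0.02 ] [ 0.412 -0.061  0.028]
blk [328. 244.] zmax 0.0619 top 122 [525.7  -5. ] [23.5 35.4] 86.4 all [ 0.507 -0.017  0.02 ] [0.543 0.008 0.062]
blk [311. 291.] zmax 0.062 top 173 [532.7 137.2] [22.4 34.1] 87.1 all [0.515 0.125 0.02 ] [0.55  0.149 0.063]
plate 660 0.0084 [ 588.1 -117.9] [ 51.4 170.6] 86.9
  pad 107 [ 0.6359 -0.1222  0.0389] leaf top [ 0.6607 -0.099   0.0468]
plate 907 0.0084 [554.4  -5. ] [ 52.2 167.8] 89.8
  pad 138 [ 0.603  -0.0052  0.0399] leaf top [0.6267 0.0163 0.0483]
plate 1099 0.0084 [562.7 136.5] [ 53.1 169.1] 88.8
  pad 178 [0.6097 0.1365 0.0414] leaf top [0.6334 0.1581 0.0502]
red 1829 [504.5 -92.1] [1156.5  451.7] 81.9
blue 210 [ 533.9 -380.4] [264.5 238.6] 80.5
obj [248. 131.] [ 0.743 -0.59   0.017] [ 0.896 -0.425  0.101]
obj [344. 
[... 1704 characters left out ...]
1. 206.] [ 0.401 -0.537  0.014] [ 0.671 -0.241  0.025]
obj [ 83. 217.] [ 0.747 -0.59   0.017] [ 0.896 -0.427  0.099]
obj [305. 220.] [ 0.39  -0.14   0.014] [ 0.415 -0.065  0.026]
obj [245. 244.] [ 0.543 -0.145  0.015] [ 0.661 -0.1    0.059]
obj [286. 257.] [ 0.51  -0.031  0.015] [0.628 0.014 0.059]
obj [369. 248.] [0.362 0.065 0.014] [0.403 0.132 0.022]
obj [157. 261.] [ 0.723 -0.271  0.015] [ 0.817 -0.201  0.029]
obj [329. 284.] [0.518 0.112 0.015] [0.635 0.156 0.06 ]
obj [207. 298.] [ 0.759 -0.142  0.016] [0.847 0.091 0.124]
obj [456. 328.] [0.352 0.261 0.014] [0.594 0.53  0.026]
obj [291. 343.] [0.733 0.186 0.017] [0.797 0.25  0.086]
obj [441. 457.] [0.689 0.504 0.028] [0.838 0.598 0.034]
```

View pics/crop.png

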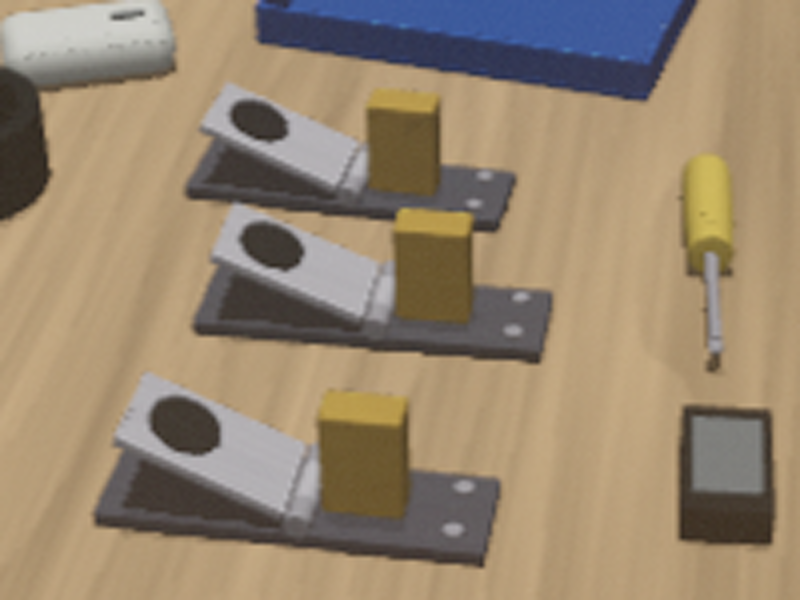

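The crop confirms three grey brackets, with leaves toward +x, pads at crop (258,118), (272,245) and (185,425), and blocks at their right. The green one is outside the crop. I'll shut the gripper and move toward the far bracket's pad at about (0.637, -0.122).

>>> servo_tool(
  gripper=[-1,-1,-1,-1,-1,-1,-1,-1],
  xyz=[
    [3.4,3.2,0],
    [6.9,6.5,0],
    [10.3,9.7,0],
    [13.8,13,0],
    [17.2,16.2,0],
    [20.7,19.5,0],
    [24.1,22.7,0],
    [27.6,26,0],
  ],
  turn=[-7,-14,-21,-28,-29.8,-29.8,-29.8,-29.8],
)

```text
clock: 0.9
position: [0.5228, -0.2305, 0.2308]
ee_rot: [[0.998, -0.057, -0.001], [-0.057, -0.998, -0.0], [-0.001, 0.0, -1.0]]
contact_force: [0.0, -1.5, 0.8]
width: 0.007
gripper_force: 0.0
```

```bash
python3 - <<'E'
from h import *
for n in ['side','scene']:
    z=np.load(n+'.npz'); im=z['im'];P=z['P']
    hsv=cv2.cvtColor(im,cv2.COLOR_BGR2HSV); H,S,V=[hsv[...,i].astype(int) for i in range(3)]
    a=150 if n=='side' else 200
    for nm,mm,c in [('red',((H<5)|(H>175))&(S>a),(.473,.396)),('blue',(H>100)&(H<125)&(S>a-30),(.535,-.387))]:
        W=mm&(abs(P[...,0]-c[0])<.18)&(abs(P[...,1]-c[1])<.18)&(P[...,2]<.04)
        for lo,hi in [(.02,.04),(.012,.04),(-.01,.04)]:
            Q=P[W&(P[...,2]>lo)&(P[...,2]<hi)]
            rc=cv2.minAreaRect((Q[:,:2]*1000).astype(np.float32)); print(n,nm,lo,len(Q),np.round(rc[0],1),np.round(rc[1],1),round(rc[2],1))
s=r.read_state();print(s['clock'],s['position'],s['ee_rot'].round(3).tolist(),s['contact_force'],s['width'],s['qpos'].round(2))
E
```

```text
side red 0.02 1229 [472.6 370.7] [239.3 216.7] 0.3
side red 0.012 1683 [472.6 370.7] [239.3 216.7] 0.3
side red -0.01 21724 [472.6 370.7] [239.3 216.7] 0.3
side blue 0.02 287 [ 533.3 -385.5] [274.7 239.3] 80.1
side blue 0.012 291 [ 533.2 -386.1] [275.8 239.3] 80.1
side blue -0.01 3769 [ 533.1 -386.9] [277.5 239.3] 80.1
scene red 0.02 987 [473.  394.9] [245.9 270.9] 0.3
scene red 0.012 1981 [472.9 394.6] [246.3 271.5] 0.4
scene red -0.01 12154 [472.9 394.6] [246.3 271.5] 0.4
scene blue 0.02 365 [ 533.8 -388.1] [276.9 242.1] 80.1
scene blue 0.012 926 [ 533.6 -390.2] [281.3 242.7] 80.3
scene blue -0.01 4854 [ 533.7 -390.8] [283.6 242.8] 80.1
0.9 [ 0.52275689 -0.23054317  0.2308363 ] [[0.998, -0.057, -0.001], [-0.057, -0.998, -0.0], [-0.001, 0.0, -1.0]] [ 0.04916724 -1.50781299  0.81730287] 0.006610353408140118 [ 0.47  0.36 -0.11  1.45  0.04  1.34 -1.28]
```

>>> servo_tool(
  gripper=[-1,-1,-1,-1,-1,-1,-1,-1],
  xyz=[
    [3.4,3.3,0],
    [6.8,6.6,-1],
    [10,9.8,-4],
    [11.2,10.9,-8],
    [11.2,10.9,-12.5],
    [11.2,10.9,-16.5],
    [11.2,10.9,-18],
    [11.2,10.9,-18],
  ],
  turn=[0,0,0,0,0,0,0,0],
)

```text
clock: 1.7
position: [0.6315, -0.1228, 0.0482]
ee_rot: [[0.998, -0.056, -0.007], [-0.056, -0.998, 0.001], [-0.007, -0.001, -1.0]]
contact_force: [0.5, -0.2, 0.2]
width: -0.001
gripper_force: 0.0
```

>>> servo_tool(
  gripper=[-1,-1,-1,-1,-1,-1],
  xyz=[
    [0,0,-0.4],
    [0,0,-0.8],
    [0,0,-1.2],
    [0,0,-1.6],
    [0,0,-1.9],
    [0,0,-1.9],
  ],
  turn=[0,0,0,0,0,0],
)

```text
clock: 2.3
position: [0.634, -0.1229, 0.0322]
ee_rot: [[0.998, -0.056, -0.0], [-0.056, -0.998, -0.0], [-0.0, 0.0, -1.0]]
contact_force: [0.0, 0.1, 0.8]
width: -0.0
gripper_force: 0.1
```

>>> servo_tool(
  gripper=[-1,-1,-1,-1],
  xyz=[
    [0,0,-0.3],
    [0,0,-0.6],
    [0,0,-0.6],
    [0,0,-0.6],
  ],
  turn=[0,0,0,0],
)

```text
clock: 2.7
position: [0.6336, -0.1228, 0.0259]
ee_rot: [[0.998, -0.056, -0.001], [-0.056, -0.998, 0.0], [-0.001, -0.0, -1.0]]
contact_force: [0.1, -0.3, -0.3]
width: -0.0
gripper_force: 0.0
```

>>> servo_tool(
  gripper=[-1,-1,-1,-1,-1,-1],
  xyz=[
    [0,0,-0.3],
    [0,0,-0.6],
    [0,0,-0.8],
    [0,0,-1.0],
    [0,0,-1.0],
    [0,0,-1.0],
  ],
  turn=[0,0,0,0,0,0],
)

```text
clock: 3.3
position: [0.6335, -0.1229, 0.0159]
ee_rot: [[0.998, -0.056, -0.001], [-0.056, -0.998, 0.0], [-0.001, -0.0, -1.0]]
contact_force: [-0.3, 0.4, -0.3]
width: -0.002
gripper_force: 0.0
```

```bash
python3 - <<'E'
from h import *
im,d,P,m=pts('side'); cv2.imwrite('pics/s2.png',cv2.resize(im[150:350,200:460],None,fx=3,fy=3))
E
```

```text
(no output)
```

View pics/s2.png

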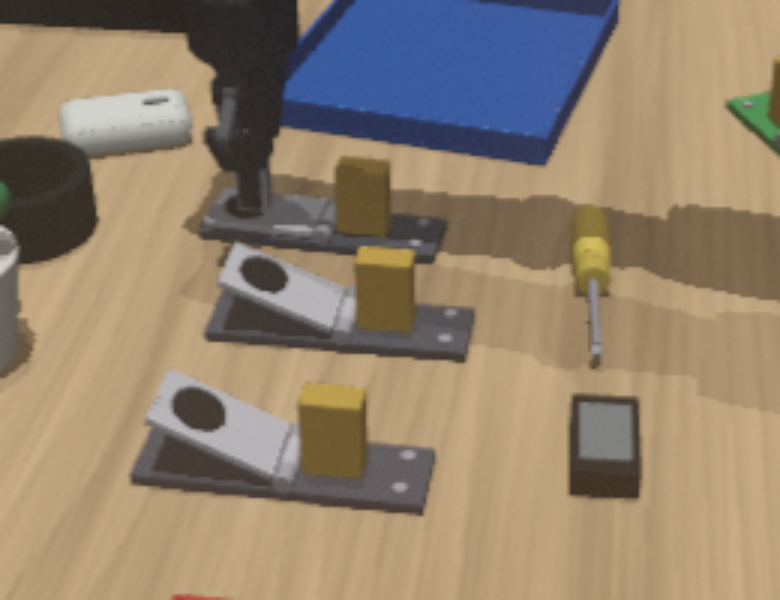

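The far bracket's leaf at crop (250,210) lies flat under the fingers, so it is free. Next is the middle bracket.

>>> servo_tool(
  gripper=[-1,-1,-1,-1,-1,-1,-1,-1],
  xyz=[
    [0,0,3],
    [-0.4,1.5,5.5],
    [-1.5,6,5.5],
    [-2.8,10.5,5.5],
    [-3,11.7,4.5],
    [-3,11.7,3.3],
    [-3,11.7,3.3],
    [-3,11.7,3.3],
  ],
  turn=[0,1,2,3,3,3,3,3],
)

```text
clock: 4.15
position: [0.6038, -0.0093, 0.0484]
ee_rot: [[1.0, -0.008, -0.002], [-0.008, -1.0, -0.002], [-0.002, 0.002, -1.0]]
contact_force: [-0.1, 0.2, 1.0]
width: 0.002
gripper_force: 0.0
```

>>> servo_tool(
  gripper=[-1,-1,-1,-1,-1,-1,-1],
  xyz=[
    [0,0,-0.4],
    [0,0,-0.8],
    [0,0,-1.1],
    [0,0,-1.4],
    [0,0,-1.7],
    [0,0,-1.7],
    [0,0,-1.7],
  ],
  turn=[0,0,0,0,0,0,0],
)

```text
clock: 4.85
position: [0.6037, -0.0057, 0.032]
ee_rot: [[1.0, -0.004, -0.001], [-0.004, -1.0, 0.0], [-0.001, -0.0, -1.0]]
contact_force: [0.0, -0.9, 0.1]
width: -0.004
gripper_force: 0.0
```

>>> servo_tool(
  gripper=[-1,-1,-1,-1],
  xyz=[
    [0,0,-0.2],
    [0,0,-0.4],
    [0,0,-0.4],
    [0,0,-0.4],
  ],
  turn=[0,0,0,0],
)

```text
clock: 5.25
position: [0.6038, -0.0059, 0.0281]
ee_rot: [[1.0, -0.004, -0.001], [-0.004, -1.0, -0.0], [-0.001, 0.0, -1.0]]
contact_force: [-0.3, 0.3, -0.4]
width: -0.001
gripper_force: 0.0
```

>>> servo_tool(
  gripper=[-1,-1,-1,-1],
  xyz=[
    [0,0,-0.2],
    [0,0,-0.4],
    [0,0,-0.4],
    [0,0,-0.4],
  ],
  turn=[0,0,0,0],
)

```text
clock: 5.65
position: [0.6037, -0.0059, 0.024]
ee_rot: [[1.0, -0.004, -0.001], [-0.004, -1.0, -0.0], [-0.001, 0.0, -1.0]]
contact_force: [0.6, 0.3, -0.4]
width: 0.002
gripper_force: 0.0
```

>>> servo_tool(
  gripper=[-1,-1,-1,-1,-1,-1],
  xyz=[
    [0,0,-0.2],
    [0,0,-0.4],
    [0,0,-0.6],
    [0,0,-0.8],
    [0,0,-0.8],
    [0,0,-0.8],
  ],
  turn=[0,0,0,0,0,0],
)

```text
clock: 6.25
position: [0.6035, -0.0059, 0.0159]
ee_rot: [[1.0, -0.004, -0.001], [-0.004, -1.0, 0.0], [-0.001, 0.0, -1.0]]
contact_force: [0.2, -0.2, -0.1]
width: 0.004
gripper_force: 0.0
```

>>> servo_tool(
  gripper=[-1,-1,-1,-1,-1,-1,-1,-1],
  xyz=[
    [0,0,3],
    [0.1,2,5.5],
    [0.3,6.5,5.5],
    [0.5,11,5.5],
    [0.6,14.1,4.5],
    [0.6,14.1,3.5],
    [0.6,14.1,3.5],
    [0.6,14.1,3.5],
  ],
  turn=[0,0,0,0,0,0,0,0],
)

```text
clock: 7.05
position: [0.6099, 0.1328, 0.0508]
ee_rot: [[1.0, -0.006, -0.001], [-0.006, -1.0, -0.002], [-0.001, 0.002, -1.0]]
contact_force: [-0.2, -0.6, 0.6]
width: -0.0
gripper_force: 0.0
```

>>> servo_tool(
  gripper=[-1,-1,-1,-1,-1,-1,-1],
  xyz=[
    [0,0,-0.4],
    [0,0,-0.8],
    [0,0,-1.0],
    [0,0,-1.2],
    [0,0,-1.4],
    [0,0,-1.4],
    [0,0,-1.4],
  ],
  turn=[0,0,0,0,0,0,0],
)

```text
clock: 7.75
position: [0.6097, 0.1353, 0.0371]
ee_rot: [[1.0, -0.004, -0.001], [-0.004, -1.0, 0.0], [-0.001, -0.0, -1.0]]
contact_force: [0.7, -0.0, 0.7]
width: -0.0
gripper_force: 0.4
```

>>> servo_tool(
  gripper=[-1,-1,-1,-1],
  xyz=[
    [0,0,-0.1],
    [0,0,-0.2],
    [0,0,-0.3],
    [0,0,-0.3],
  ],
  turn=[0,0,0,0],
)

```text
clock: 8.15
position: [0.6106, 0.1353, 0.0347]
ee_rot: [[1.0, -0.004, 0.001], [-0.004, -1.0, 0.0], [0.001, -0.0, -1.0]]
contact_force: [0.0, -0.5, 3.2]
width: -0.006
gripper_force: 1.2
```

>>> servo_tool(
  gripper=[-1,-1,-1,-1],
  xyz=[
    [0,0,-0.1],
    [0,0,-0.2],
    [0,0,-0.2],
    [0,0,-0.2],
  ],
  turn=[0,0,0,0],
)

```text
clock: 8.55
position: [0.6108, 0.1353, 0.0342]
ee_rot: [[1.0, -0.004, 0.002], [-0.004, -1.0, 0.0], [0.002, -0.0, -1.0]]
contact_force: [-2.6, -0.7, 9.4]
width: 0.0
gripper_force: 5.0
```

The near bracket stops dead at 34 mm with 9 N, so it is seized with its slack pressed. Next I'll lift, open and line up over its block, then re-measure.

>>> servo_tool(
  gripper=[-1,-1,1,1,1,1,1,1],
  xyz=[
    [0,0,4],
    [0,0,9],
    [-3,0,13],
    [-7,0,14],
    [-7.3,0,14],
    [-7.3,0,14],
    [-7.3,0,14],
    [-7.3,0,14],
  ],
  turn=[0,0,-1,-1,-1,-1,-1,-1],
)

```text
clock: 9.35
position: [0.5376, 0.1347, 0.1712]
ee_rot: [[1.0, -0.022, -0.001], [-0.022, -1.0, -0.0], [-0.001, 0.0, -1.0]]
contact_force: [0.2, 0.7, 0.1]
width: 0.993
gripper_force: 0.0
```

```bash
python3 - <<'E'
from m import *
for n in ['side','scene']:
    im,d,P,m=pts(n); print(n); blocks(n,im,P)
    hsv=cv2.cvtColor(im,cv2.COLOR_BGR2HSV);S=hsv[...,1]
    for y0,y1 in [(-.15,-.06),(-.06,.06),(.08,.2)]:
        W=(P[...,0]>.57)&(P[...,0]<.68)&(P[...,1]>y0)&(P[...,1]<y1)&(S<70)&(P[...,2]>.010)&(P[...,2]<.06)
        print('leaf z',np.percentile(P[W][:,2],[50,98]).round(4))
    cv2.imwrite(f'pics/{n}3.png',im)
print(r.read_state()['position'],r.read_state()['width'])
E
```

```text
side
blk [464. 179.] zmax 0.062 top 74 [ 256.1 -306.3] [19.3 42.8] 27.7 all [ 0.239 -0.327  0.02 ] [ 0.271 -0.283  0.063]
blk [321. 213.] zmax 0.062 top 91 [ 557.4 -116.2] [34.3 22.1] 3.4 all [ 0.54  -0.128  0.02 ] [ 0.575 -0.103  0.063]
blk [396. 229.] zmax 0.0274 top 160 [ 399.  -101.6] [18.1 82.6] 3.1 all [ 0.386 -0.143  0.02 ] [ 0.412 -0.06   0.028]
blk [328. 243.] zmax 0.062 top 123 [525.4  -5.5] [35.9 22.5] 4.7 all [ 0.507 -0.018  0.02 ] [0.543 0.006 0.063]
blk [310. 291.] zmax 0.0617 top 176 [532.7 137.1] [22.5 35.4] 89.5 all [0.515 0.126 0.02 ] [0.551 0.149 0.062]
leaf z [0.0164 0.0206]
leaf z [0.0163 0.0197]
leaf z [0.0295 0.0403]
scene
blk [290. 171.] zmax 0.0601 top 35 [ 255.  -308.4] [26.2 34. ] 2.9 all [ 0.241 -0.325  0.02 ] [ 0.272 -0.288  0.061]
blk [305. 219.] zmax 0.0262 top 57 [ 403.2 -102.3] [19.3 74.6] 4.7 all [ 0.389 -0.141  0.02 ] [ 0.413 -0.065  0.027]
blk [256. 236.] zmax 0.0597 top 64 [ 558.5 -118.4] [21.7 33.5] 85.0 all [ 0.54  -0.131  0.02 ] [ 0.578 -0.106  0.061]
blk [297. 248.] zmax 0.06 top 69 [526.8  -7.5] [23.2 36.4] 88.1 all [ 0.508 -0.02   0.02 ] [0.546 0.004 0.061]
blk [339. 274.] zmax 0.0604 top 85 [532.8 134.7] [19.3 36.9] 87.3 all [0.514 0.122 0.02 ] [0.553 0.146 0.061]
blk [482. 475.] zmax 0.063 top 181 [767.1 616.7] [19.9 42.3] 44.5 all [0.754 0.607 0.056] [0.787 0.64  0.064]
leaf z [0.014 0.018]
leaf z [0.014  0.0182]
leaf z [0.0304 0.0389]
[0.53759734 0.13481095 0.17132154] 1.0013703272031118
```

Measured: two leaves are flat (about 15 mm) and the third is raised to about 39 mm at its tip. Next I'll grasp the seized bracket.

>>> servo_tool(
  gripper=[1,1,1,1,-1,-1,-1,-1],
  xyz=[
    [-0.2,0.1,-5],
    [-0.2,0.1,-9.5],
    [-0.2,0.1,-13],
    [-0.2,0.1,-14.3],
    [-0.2,0.1,-14.3],
    [-0.2,0.1,-14.3],
    [-0.2,0.1,-14.3],
    [-0.2,0.1,-14.3],
  ],
  turn=[0,0,0,0,0,0,0,0],
)

```text
clock: 10.25
position: [0.5368, 0.1366, 0.0313]
ee_rot: [[1.0, -0.021, 0.004], [-0.021, -1.0, 0.001], [0.004, -0.001, -1.0]]
contact_force: [-0.1, 0.1, 0.2]
width: 0.327
gripper_force: 0.0
```

>>> servo_tool(
  gripper=[-1,-1,-1,-1,-1,-1,-1],
  xyz=[
    [0,0,0],
    [0,0,0],
    [0,0,0.5],
    [0,0,1.5],
    [0,0,3],
    [0,0,5],
    [0,0,5],
  ],
  turn=[0,0,0,0,0,0,0],
)

```text
clock: 10.95
position: [0.537, 0.1369, 0.0819]
ee_rot: [[1.0, -0.021, 0.005], [-0.021, -1.0, 0.002], [0.005, -0.002, -1.0]]
contact_force: [0.3, 0.1, -4.3]
width: 0.225
gripper_force: 59.3
```

>>> servo_tool(
  gripper=[-1,-1,-1,-1,-1,-1,-1,-1],
  xyz=[
    [-1,3,1],
    [-2.3,7,1],
    [-3.8,11,1],
    [-5.2,15,1],
    [-6.6,19,1],
    [-8,23,1],
    [-8.8,25.4,1],
    [-9,25.9,1],
  ],
  turn=[0,1,1,1,1,1,1,1],
)

```text
clock: 11.75
position: [0.4405, 0.4004, 0.0882]
ee_rot: [[1.0, 0.004, -0.004], [0.004, -1.0, 0.003], [-0.004, -0.003, -1.0]]
contact_force: [-0.7, 0.7, -3.6]
width: 0.225
gripper_force: 59.6
```

>>> servo_tool(
  gripper=[-1,-1,-1,-1,-1],
  xyz=[
    [0,0,-1.5],
    [0,0,-3],
    [0,0,-4.3],
    [0,0,-4.3],
    [0,0,-4.3],
  ],
  turn=[0,0,0,0,0],
)

```text
clock: 12.25
position: [0.4451, 0.3944, 0.0458]
ee_rot: [[1.0, -0.005, -0.001], [-0.005, -1.0, -0.001], [-0.001, 0.001, -1.0]]
contact_force: [0.2, -0.2, -3.6]
width: 0.222
gripper_force: 59.5
```

```bash
python3 - <<'E'
from m import *
im,d,P,m=pts('scene'); blocks('scene',im,P)
cv2.imwrite('pics/sc4.png',cv2.resize(im[180:400,320:580],None,fx=2.5,fy=2.5))
E
```

```text
blk [290. 170.] zmax 0.0603 top 38 [ 259.  -307.4] [22.2 32.8] 46.1 all [ 0.238 -0.325  0.02 ] [ 0.274 -0.289  0.062]
blk [305. 219.] zmax 0.0265 top 54 [ 402.7 -101.4] [20.  75.8] 4.6 all [ 0.39  -0.143  0.02 ] [ 0.414 -0.064  0.029]
blk [256. 236.] zmax 0.0605 top 55 [ 558.4 -117.2] [34.8 24.8] 1.6 all [ 0.541 -0.132  0.02 ] [ 0.578 -0.105  0.061]
blk [297. 248.] zmax 0.0613 top 55 [526.5  -7.1] [18.6 35.8] 88.8 all [ 0.506 -0.018  0.02 ] [0.546 0.005 0.063]
blk [461. 304.] zmax 0.0876 top 6 [458.3 403.6] [3.9 1.3] 30.8 all [0.419 0.383 0.02 ] [0.462 0.413 0.097]
blk [482. 475.] zmax 0.0632 top 176 [766.3 618.5] [20.1 39.4] 43.9 all [0.754 0.606 0.056] [0.786 0.64  0.064]
```

View pics/sc4.png

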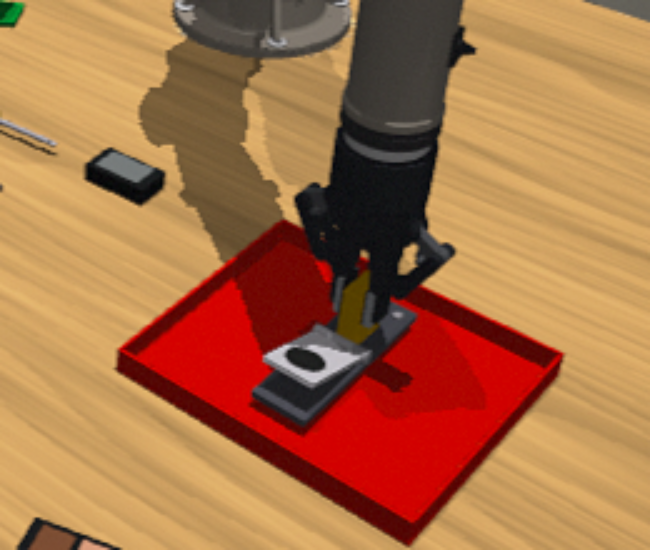

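The bracket is held level over the middle of the red tray (crop (335,360)) with its leaf raised. I'll lower it gently.

>>> servo_tool(
  gripper=[-1,-1,-1,-1,-1,-1,-1],
  xyz=[
    [0,0,-0.3],
    [0,0,-0.6],
    [0,0,-0.8],
    [0,0,-1.0],
    [0,0,-1.1],
    [0,0,-1.1],
    [0,0,-1.1],
  ],
  turn=[0,0,0,0,0,0,0],
)

```text
clock: 13.0
position: [0.4452, 0.3952, 0.0355]
ee_rot: [[1.0, -0.004, 0.0], [-0.004, -1.0, 0.0], [0.0, -0.0, -1.0]]
contact_force: [-0.3, 1.0, -3.3]
width: 0.221
gripper_force: 59.8
```

>>> servo_tool(
  gripper=[-1,-1,-1,-1],
  xyz=[
    [0,0,-0.1],
    [0,0,-0.2],
    [0,0,-0.2],
    [0,0,-0.2],
  ],
  turn=[0,0,0,0],
)

```text
clock: 13.4
position: [0.4452, 0.3953, 0.0352]
ee_rot: [[1.0, -0.004, 0.001], [-0.004, -1.0, 0.0], [0.001, -0.0, -1.0]]
contact_force: [-2.8, -2.6, 6.9]
width: 0.223
gripper_force: 61.1
```

>>> servo_tool(
  gripper=[1,1,1,1,1,1,1,1],
  xyz=[
    [0,0,0.1],
    [0,0,0.1],
    [0,0,0.1],
    [0,0,0.1],
    [0,0,2],
    [0,0,6],
    [0.7,-4,8.5],
    [1.7,-8,10],
  ],
  turn=[0,0,0,0,0,0,0,0],
)

```text
clock: 14.2
position: [0.4623, 0.3172, 0.1359]
ee_rot: [[1.0, 0.001, 0.003], [0.001, -1.0, 0.004], [0.003, -0.004, -1.0]]
contact_force: [1.1, -0.3, 0.7]
width: 1.002
gripper_force: 0.0
```

>>> servo_tool(
  gripper=[1,1,1,1,1,1,1,1],
  xyz=[
    [0.8,-4,0],
    [1.7,-8.5,0],
    [2.6,-13,0],
    [3.6,-17.5,0],
    [4.6,-22,0],
    [5.6,-26.5,0],
    [6.5,-31,0],
    [6.8,-32.2,0],
  ],
  turn=[0,0,0,0,0,0,0,0],
)

```text
clock: 15.0
position: [0.5307, -0.0151, 0.1332]
ee_rot: [[1.0, -0.014, 0.001], [-0.014, -1.0, -0.005], [0.001, 0.005, -1.0]]
contact_force: [-0.3, -1.1, 0.3]
width: 1.003
gripper_force: 0.0
```

```bash
python3 - <<'E'
from m import *
for n in ['side','scene']:
    im,d,P,m=pts(n); print(n); blocks(n,im,P)
    S=cv2.cvtColor(im,cv2.COLOR_BGR2HSV)[...,1]
    W=(S<70)&(abs(P[...,1]-.396)<.04)&(P[...,0]>.38)&(P[...,0]<.6)&(P[...,2]<.06)
    B=P[W&(P[...,2]<.0175)&(P[...,2]>.008)];
    rc=cv2.minAreaRect((B[:,:2]*1000).astype(np.float32)); print('plate',np.median(B[:,2]),rc,'leafmax',np.percentile(P[W&(P[...,0]>.5)][:,2],98))
print(r.read_state()['position'])
E
```

```text
side
blk [464. 179.] zmax 0.0622 top 69 [ 255.8 -306.2] [20.8 37.5] 24.9 all [ 0.239 -0.325  0.02 ] [ 0.27  -0.284  0.063]
blk [321. 214.] zmax 0.0613 top 59 [ 557.6 -115.4] [34.7 21.5] 0.4 all [ 0.54  -0.126  0.02 ] [ 0.575 -0.103  0.063]
blk [396. 229.] zmax 0.0277 top 149 [ 399.1 -102.6] [17.2 79.6] 5.3 all [ 0.386 -0.142  0.02 ] [ 0.412 -0.061  0.028]
blk [328. 244.] zmax 0.0618 top 121 [524.9  -5.8] [22.  34.8] 86.6 all [ 0.507 -0.017  0.02 ] [0.543 0.007 0.063]
blk [345. 426.] zmax 0.0659 top 381 [441.3 396.4] [34.9 20.3] 0.3 all [0.424 0.386 0.02 ] [0.459 0.408 0.067]
plate 0.012542850730621335 ((471.07843017578125, 397.01666259765625), (168.46229553222656, 51.107383728027344), 0.16733206808567047) leafmax 0.04443397242979015
scene
blk [306. 220.] zmax 0.0265 top 36 [ 401.9 -101.1] [13.8 72.4] 1.7 all [ 0.389 -0.145  0.02 ] [ 0.414 -0.061  0.028]
blk [256. 236.] zmax 0.0603 top 62 [ 559.4 -118.1] [23.  35.5] 83.0 all [ 0.54 -0.13  0.02] [ 0.578 -0.105  0.061]
blk [297. 248.] zmax 0.0606 top 63 [527.   -7.2] [37.2 21. ] 4.5 all [ 0.507 -0.018  0.02 ] [0.548 0.004 0.061]
blk [464. 306.] zmax 0.0646 top 111 [443.5 395.1] [20.4 40.6] 87.0 all [0.423 0.384 0.02 ] [0.464 0.405 0.066]
blk [482. 475.] zmax 0.0631 top 184 [766.7 617.3] [19.8 41.6] 44.6 all [0.754 0.606 0.056] [0.787 0.64  0.064]
plate 0.010914972392139843 ((472.10491943359375, 395.06512451171875), (48.80892562866211, 171.12928771972656), 89.53040313720703) leafmax 0.042919242685561326
[ 0.53043343 -0.01046187  0.1331545 ]
```

The seized bracket sits flat in the red tray. Next I'll grasp the middle bracket.

>>> servo_tool(
  gripper=[1,1,1,1,1,-1,-1,-1],
  xyz=[
    [0,0,0],
    [0,0.1,-4],
    [0,0.1,-7.5],
    [0,0.1,-10.1],
    [0,0.1,-10.3],
    [0,0.1,-10.3],
    [0,0.1,-10.3],
    [0,0.1,-10.3],
  ],
  turn=[0,0,0,0,0,0,0,0],
)

```text
clock: 15.9
position: [0.5318, -0.0053, 0.0322]
ee_rot: [[1.0, -0.003, 0.004], [-0.003, -1.0, 0.0], [0.004, -0.0, -1.0]]
contact_force: [-0.3, 0.4, -0.1]
width: 0.517
gripper_force: 0.0
```

>>> servo_tool(
  gripper=[-1,-1,-1,-1,-1,-1,-1,-1],
  xyz=[
    [0,0,0],
    [0,0,0],
    [0,0,0],
    [0,0,0.5],
    [0,0,1.5],
    [0,0,4],
    [0,0,8],
    [0,0,10],
  ],
  turn=[0,0,0,0,0,0,0,0],
)

```text
clock: 16.7
position: [0.5312, -0.0057, 0.1332]
ee_rot: [[1.0, -0.004, 0.004], [-0.004, -1.0, 0.0], [0.004, -0.0, -1.0]]
contact_force: [1.7, 0.0, -3.7]
width: 0.223
gripper_force: 59.3
```

>>> servo_tool(
  gripper=[-1,-1,-1,-1,-1,-1,-1,-1],
  xyz=[
    [-0.3,-3,0],
    [-0.6,-7.5,0],
    [-0.9,-12,0],
    [-1.2,-16.5,0],
    [-1.5,-21,0],
    [-1.8,-25.5,0],
    [-2.1,-30,0],
    [-2.4,-34,0],
  ],
  turn=[0,-2,-4,-6,-8,-9.7,-9.7,-9.7],
)

```text
clock: 17.5
position: [0.5047, -0.3481, 0.1299]
ee_rot: [[0.985, -0.173, -0.002], [-0.173, -0.985, 0.0], [-0.002, 0.0, -1.0]]
contact_force: [0.7, -0.6, -3.5]
width: 0.22
gripper_force: 59.3
```

>>> servo_tool(
  gripper=[-1,-1,-1,-1,-1,-1,-1,-1],
  xyz=[
    [-0.3,-4,0],
    [-0.6,-7.6,0],
    [-0.7,-9.6,0],
    [-0.7,-9.6,-3],
    [-0.7,-9.6,-6],
    [-0.7,-9.6,-8.2],
    [-0.7,-9.6,-8.8],
    [-0.7,-9.6,-8.8],
  ],
  turn=[0,0,0,0,0,0,0,0],
)

```text
clock: 18.3
position: [0.498, -0.4408, 0.0408]
ee_rot: [[0.985, -0.172, -0.003], [-0.172, -0.985, 0.003], [-0.003, -0.002, -1.0]]
contact_force: [0.6, 1.1, -3.1]
width: 0.221
gripper_force: 59.2
```

```bash
python3 - <<'E'
from h import *
im,d,P,m=pts('side'); cv2.imwrite('pics/s5.png',cv2.resize(im[60:260,240:500],None,fx=2.5,fy=2.5))
print(r.read_state()['position'])
E
```

```text
[ 0.49917339 -0.44181616  0.04252166]
```

View pics/s5.png

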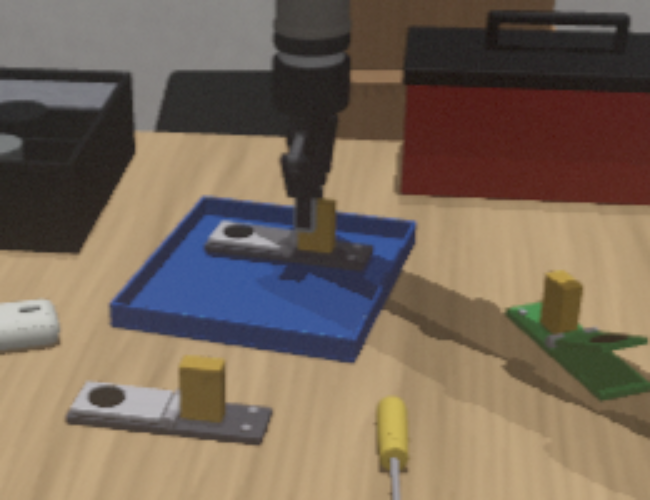

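The folded bracket is held inside the blue tray's far slot (crop (290,245)), clear of the walls. I'll lower it.

>>> servo_tool(
  gripper=[-1,-1,-1,-1,-1],
  xyz=[
    [0,0,-0.2],
    [0,0,-0.4],
    [0,0,-0.6],
    [0,0,-0.6],
    [0,0,-0.6],
  ],
  turn=[0,0,0,0,0],
)

```text
clock: 18.85
position: [0.4991, -0.4419, 0.0364]
ee_rot: [[0.985, -0.172, 0.0], [-0.172, -0.985, -0.0], [0.0, 0.0, -1.0]]
contact_force: [1.0, -0.1, -3.5]
width: 0.221
gripper_force: 59.3
```

>>> servo_tool(
  gripper=[-1,-1,-1,-1],
  xyz=[
    [0,0,-0.1],
    [0,0,-0.2],
    [0,0,-0.2],
    [0,0,-0.2],
  ],
  turn=[0,0,0,0],
)

```text
clock: 19.25
position: [0.4993, -0.4421, 0.0358]
ee_rot: [[0.985, -0.172, 0.001], [-0.172, -0.985, -0.001], [0.001, 0.0, -1.0]]
contact_force: [-3.2, 2.6, 5.8]
width: 0.223
gripper_force: 60.6
```

>>> servo_tool(
  gripper=[1,1,1,1,1,1,1,1],
  xyz=[
    [0,0,0.1],
    [0,0,0.1],
    [0,0,0.1],
    [0,0,0.1],
    [0,0,2],
    [0,0,6],
    [0.7,3.5,9],
    [1.5,8,10],
  ],
  turn=[0,0,0,0,0,0,2,4],
)

```text
clock: 20.05
position: [0.515, -0.3664, 0.1386]
ee_rot: [[0.994, -0.108, 0.006], [-0.108, -0.994, -0.007], [0.007, 0.007, -1.0]]
contact_force: [2.0, 0.4, 1.6]
width: 0.998
gripper_force: 0.0
```

>>> servo_tool(
  gripper=[1,1,1,1,1,1,1,1],
  xyz=[
    [0.8,4.5,0],
    [1.6,9,0],
    [2.5,13.5,0],
    [3.4,18,0],
    [4.3,22.2,0],
    [4.8,24.5,0],
    [4.8,24.5,-2],
    [4.8,24.5,-2],
  ],
  turn=[1,2,2.8,2.8,2.8,2.8,2.8,2.8],
)

```text
clock: 20.85
position: [0.5603, -0.1152, 0.1121]
ee_rot: [[0.999, -0.052, -0.005], [-0.052, -0.999, 0.001], [-0.005, -0.001, -1.0]]
contact_force: [0.5, -0.8, -1.2]
width: 1.002
gripper_force: 0.0
```

```bash
python3 - <<'E'
from m import *
im,d,P,m=pts('scene'); blocks('scene',im,P)
print(r.read_state()['position'])
E
```

```text
blk [290. 171.] zmax 0.06 top 34 [ 257.3 -308.8] [20.6 32.7] 38.5 all [ 0.238 -0.329  0.02 ] [ 0.273 -0.288  0.061]
blk [199. 185.] zmax 0.0636 top 44 [ 495.2 -438.2] [23.1 35.8] 85.0 all [ 0.477 -0.454  0.02 ] [ 0.516 -0.425  0.067]
blk [305. 219.] zmax 0.0261 top 56 [ 402.3 -102.1] [18.  74.6] 5.3 all [ 0.389 -0.142  0.02 ] [ 0.416 -0.064  0.028]
blk [256. 236.] zmax 0.0603 top 59 [ 558.2 -118. ] [20.3 35. ] 82.7 all [ 0.54 -0.13  0.02] [ 0.58  -0.106  0.061]
blk [464. 306.] zmax 0.0647 top 108 [441.9 394.5] [38.5 19.5] 1.0 all [0.423 0.384 0.02 ] [0.463 0.405 0.066]
blk [482. 475.] zmax 0.0635 top 162 [765.4 618. ] [21.3 38.5] 49.8 all [0.753 0.606 0.055] [0.786 0.64  0.065]
[ 0.56075842 -0.11685977  0.11305875]
```

>>> servo_tool(
  gripper=[1,1,1,1,-1,-1,-1,-1],
  xyz=[
    [0,0,-3],
    [0,0,-6],
    [0,0,-8],
    [0,0,-8.2],
    [0,0,-8.2],
    [0,0,-8.2],
    [0,0,-8.2],
    [0,0,-8.2],
  ],
  turn=[0,0,0,0,0,0,0,0],
)

```text
clock: 21.7
position: [0.563, -0.1171, 0.0336]
ee_rot: [[0.999, -0.055, 0.002], [-0.055, -0.999, -0.0], [0.002, 0.0, -1.0]]
contact_force: [-0.4, 0.5, -0.0]
width: 0.329
gripper_force: 0.0
```

>>> servo_tool(
  gripper=[-1,-1,-1,-1,-1,-1,-1,-1],
  xyz=[
    [0,0,0],
    [0,0,0],
    [0,0,0],
    [0,0,0.5],
    [0,0,1.5],
    [0,0,4],
    [0,0,8],
    [0,0,8],
  ],
  turn=[0,0,0,0,0,0,0,0],
)

```text
clock: 22.5
position: [0.5664, -0.1173, 0.1181]
ee_rot: [[0.998, -0.054, 0.011], [-0.054, -0.999, -0.002], [0.012, 0.001, -1.0]]
contact_force: [1.8, -0.5, -2.0]
width: 0.22
gripper_force: 59.4
```

>>> servo_tool(
  gripper=[-1,-1,-1,-1,-1,-1,-1,-1],
  xyz=[
    [-0.6,-3,0],
    [-1.5,-7.5,0],
    [-2.4,-12,0],
    [-3.3,-16.2,0],
    [-3.9,-19,0],
    [-4.1,-20.2,0],
    [-4.1,-20.2,-2],
    [-4.1,-20.2,-2],
  ],
  turn=[0,-2,-4,-6,-6.8,-6.8,-6.8,-6.8],
)

```text
clock: 23.3
position: [0.5189, -0.3159, 0.0888]
ee_rot: [[0.985, -0.171, -0.006], [-0.171, -0.985, 0.006], [-0.007, -0.005, -1.0]]
contact_force: [-1.0, 1.6, -2.9]
width: 0.227
gripper_force: 59.3
```

>>> servo_tool(
  gripper=[-1,-1,-1,-1,-1,-1,-1],
  xyz=[
    [0,0,-1.5],
    [0,0,-3],
    [0,0,-4.3],
    [0,0,-4.8],
    [0,0,-5.2],
    [0,0,-5.2],
    [0,0,-5.2],
  ],
  turn=[0,0,0,0,0,0,0],
)

```text
clock: 24.0
position: [0.5216, -0.3191, 0.0409]
ee_rot: [[0.985, -0.172, 0.001], [-0.172, -0.985, -0.001], [0.001, 0.0, -1.0]]
contact_force: [0.4, -0.3, -3.7]
width: 0.225
gripper_force: 59.4
```

>>> servo_tool(
  gripper=[-1,-1,-1,-1],
  xyz=[
    [0,0,-0.2],
    [0,0,-0.4],
    [0,0,-0.4],
    [0,0,-0.4],
  ],
  turn=[0,0,0,0],
)

```text
clock: 24.4
position: [0.5217, -0.3194, 0.0376]
ee_rot: [[0.985, -0.173, 0.002], [-0.173, -0.985, -0.001], [0.002, 0.001, -1.0]]
contact_force: [-1.2, 0.4, 4.2]
width: 0.218
gripper_force: 60.3
```

>>> servo_tool(
  gripper=[-1,-1,-1,-1],
  xyz=[
    [0,0,-0.1],
    [0,0,-0.1],
    [0,0,-0.1],
    [0,0,-0.1],
  ],
  turn=[0,0,0,0],
)

```text
clock: 24.8
position: [0.5217, -0.3194, 0.0376]
ee_rot: [[0.985, -0.173, 0.002], [-0.173, -0.985, -0.001], [0.002, 0.001, -1.0]]
contact_force: [-3.7, 1.6, 9.7]
width: 0.221
gripper_force: 61.1
```

Contact felt, so I'll release and retreat straight up.

>>> servo_tool(
  gripper=[1,1,1,1,1,1,1,1],
  xyz=[
    [0,0,0.1],
    [0,0,0.1],
    [0,0,0.1],
    [0,0,0.1],
    [0,0,2],
    [0,0,6],
    [0,0,10],
    [0,0,14],
  ],
  turn=[0,0,0,0,0,0,0,0],
)

```text
clock: 25.6
position: [0.5208, -0.3187, 0.1764]
ee_rot: [[0.985, -0.172, -0.001], [-0.172, -0.985, 0.0], [-0.001, -0.0, -1.0]]
contact_force: [1.1, 0.1, 0.3]
width: 1.0
gripper_force: 0.0
```

>>> servo_tool(
  gripper=[1,1,1,1,1,1],
  xyz=[
    [-2,4,2],
    [-4,8,2],
    [-6,12,2],
    [-8,16,2],
    [-10,20,2],
    [-10,20,2],
  ],
  turn=[0,0,0,0,0,0],
)

```text
clock: 26.2
position: [0.4184, -0.1122, 0.1949]
ee_rot: [[0.987, -0.163, -0.003], [-0.163, -0.987, 0.004], [-0.003, -0.003, -1.0]]
contact_force: [1.2, -0.4, -0.4]
width: 0.997
gripper_force: 0.0
```

```bash
python3 - <<'E'
from m import *
a=np.radians(-9.9);R=np.array([[np.cos(a),-np.sin(a)],[np.sin(a),np.cos(a)]]);c=np.array([.5335,-.387])
for n in ['side','scene']:
    im,d,P,m=pts(n); print(n); blocks(n,im,P)
    S=cv2.cvtColor(im,cv2.COLOR_BGR2HSV)[...,1]
    L=(P[...,:2]-c)@R
    for y in (.065,-.06):
        W=(S<70)&(abs(L[...,0])<.1)&(abs(L[...,1]-y)<.035)&(P[...,2]<.04)
        Q=P[W&(P[...,2]>.008)]; Lf=P[W&(L[...,0]>.03)]
        rc=cv2.minAreaRect((L[W&(P[...,2]>.008)]*1000).astype(np.float32))
        print('plate in tray',np.round(rc[0]),np.round(rc[1]),round(rc[2],1),'leaf z',np.percentile(Lf[:,2],[50,98]).round(4))
    cv2.imwrite(f'pics/{n}6.png',im)
E
```

```text
side
blk [366. 149.] zmax 0.0661 top 54 [ 494.  -436.4] [21.9 33. ] 79.5 all [ 0.476 -0.449  0.02 ] [ 0.511 -0.421  0.067]
blk [351. 171.] zmax 0.0655 top 68 [ 517.1 -316.4] [22.  36.5] 87.4 all [ 0.499 -0.327  0.02 ] [ 0.536 -0.3    0.067]
blk [464. 179.] zmax 0.0618 top 73 [ 255.5 -306.1] [20.6 37. ] 27.6 all [ 0.239 -0.324  0.02 ] [ 0.271 -0.286  0.063]
blk [396. 229.] zmax 0.0276 top 144 [ 399.  -101.4] [18.1 77.6] 3.1 all [ 0.387 -0.14   0.02 ] [ 0.412 -0.061  0.028]
blk [345. 425.] zmax 0.066 top 381 [441.2 396.6] [35.  20.7] 0.3 all [0.424 0.385 0.02 ] [0.459 0.408 0.067]
plate in tray [ 1. 68.] [168.  54.] 0.5 leaf z [0.0198 0.0238]
plate in tray [ -1. -56.] [167.  57.] 0.2 leaf z [0.0194 0.0238]
scene
blk [290. 171.] zmax 0.0598 top 35 [ 256.1 -310.6] [24.8 34. ] 20.8 all [ 0.24  -0.328  0.02 ] [ 0.272 -0.288  0.06 ]
blk [199. 185.] zmax 0.0636 top 39 [ 495.4 -439.1] [24.3 33.5] 67.3 all [ 0.433 -0.502  0.02 ] [ 0.516 -0.425  0.065]
blk [219. 202.] zmax 0.0635 top 51 [ 519.1 -317.5] [21.1 35.7] 84.3 all [ 0.5   -0.329  0.021] [ 0.54  -0.303  0.065]
blk [305. 219.] zmax 0.0262 top 57 [ 401.2 -102.1] [17.4 75. ] 3.2 all [ 0.391 -0.14   0.02 ] [ 0.415 -0.063  0.027]
blk [464. 306.] zmax 0.0642 top 117 [442.7 394.9] [20.1 38. ] 89.2 all [0.422 0.385 0.02 ] [0.462 0.405 0.065]
blk [482. 475.] zmax 0.0634 top 172 [765.9 618.4] [19.5 45.8] 41.3 all [0.754 0.607 0.055] [0.787 0.64  0.065]
plate in tray [ 3. 65.] [ 55. 169.] 88.9 leaf z [0.0166 0.0219]
plate in tray [  1. -58.] [ 57. 168.] 87.6 leaf z [0.0166 0.0218]
```

View pics/scene6.png

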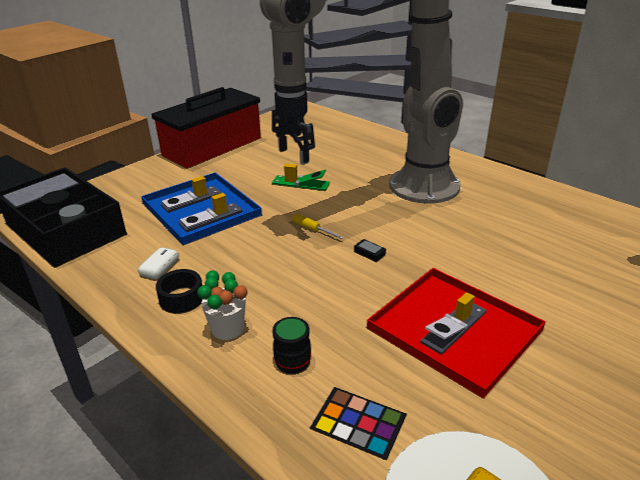

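The picture shows two folded brackets lying flat in the blue tray at (195,200) and (213,215), and the seized one in the red tray at (455,325). The bystanders have not moved, so I'll hand in.

```bash
python3 -c "
from cell import close_job
print(close_job())"
```

```text
the job is handed in; nothing more can be done
None
```

The job is handed in: the two brackets whose hinges are free lie folded in the blue stock tray, the seized one lies in the red repair tray with its slack pressed down, and the other things on the table were left where they were (about 26 s of the 72 s used; no verdict was returned).

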